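# Clamp the tube block on the shaker

## Task

Get the tube block ready for shaking: push the loose aluminium tube block along the shaker's platform until it sits flush against both steel stops, then push the toggle clamp's handle over, past its dead point, until it snaps down into lock with the rubber foot bearing on the block. Push only, with the fingers; do not pick the block up, and leave the flasks and the other things where they stand.

Things in the scene. Friction and masses are not known exactly. Their poses are not given: they have to be found in the camera images.
- shaker: orbital shaker, fixed, switched off: white housing, dark anodised platform 300 (x) x 340 (y) mm, its top 80 mm above the bench. Origin: on the bench under the platform's centre; x points from the control panel to the far side, y to its left, z up. Place and yaw vary. Spring clips 65 mm across at x = +105 and -105, y = -118 mm hold two flasks.
- block: loose aluminium tube block, 100 (x) x 76 (y) x 46 (z) mm, about 0.75 kg; white tube caps stand 9 mm proud in two rows at y = -25 and +25 mm. Origin: centre of underside. Starts on the platform 10 to 45 mm short of both stops, slightly turned. Slides with 3 to 8 N. Home: x = 0, y = +30, z = 80 mm in the shaker's frame, axes along the shaker's; so push it to the shaker's +x and -y.
- far_stop (a point): steel stop bar on the platform, 12 mm thick, 14 mm high, 90 mm long along y. The point: middle of its contact face (which faces the shaker's -x) at platform height; in the shaker's frame x = +50, y = +30, z = 80 mm. Axes: the shaker's.
- side_stop (a point): steel stop bar on the platform, 10 mm thick, 14 mm high, 84 mm long along x. The point: middle of its contact face (which faces the shaker's +y) at platform height; in the shaker's frame x = 0, y = -8, z = 80 mm. Axes: the shaker's.
- clamp_pivot (a point): pivot of the arm of the steel hold-down toggle clamp, which stands on a riser behind the side stop, in the plane x = 0 of the shaker, at y = -45, z = 134 mm there. Riser and clamp base reach x from -23 to +23, y from -137 to -29, z up to 160 mm at the back. The arm points to +y over the block, the handle back to -y. Axes: the shaker's.
- clamp_lever (a joint): bend of the clamp's handle against its link (rad): about 0 to 0.16 as found, open; grows as the handle is pushed down; the foot meets the home block near 1.0; dead point at 1.50; locked on its stop at 1.70. Before the foot meets the block the handle moves with about 1 N and stays where it is left; between there and the dead point it springs back.
- handle_press (a point): point on the upper face of the handle's black grip (18 mm wide along the shaker's x, 13 thick, 80 long), 17 mm short of its free end. z: the face's outward normal; -y: to the free end; x: the shaker's. Open, the grip leans back about 60 to 70 degrees above level; to close push along -z, back and down, until it is level. Takes some 4 N before the dead point, then snaps on by itself.
- clamp_foot (a point): centre of the underside of the clamp's rubber foot (14 mm across) at the end of its arm; z runs up its spindle. Closing the handle swings it down on the middle of the home block's top. The way of handle_press meanwhile (shaker's y, z in mm): -95, 267 fully open; -119, 263; -139, 249; -155, 228; -165, 205 (foot pressing); -171, 180 (dead point); -173, 166 locked.
- clamp_spindle: the sprung spindle that carries the rubber foot; it presses on the block with about 18 N when the clamp is locked on it. Origin: on the arm's centreline, 75 mm from the arm's pivot.
- flask0: a 50 ml conical glass flask (51 mm foot, 72 mm tall), standing in the far spring clip on the platform, beside the clamp. Origin: centre of its underside. Leave alone.
- flask1: a second such flask, in the near spring clip on the platform. Leave alone.
- media_bottle: glass bottle with blue cap, 70 mm across, 135 mm tall, on the bench to the left of the shaker. Leave alone.
- tube_rack: white rack 100 x 60 mm with blue-capped tubes, 78 mm tall, on the bench to the left. Leave alone.
- bottle_cap: loose blue bottle cap, 42 mm across, 22 mm high, on the bench to the left. Leave alone.
- beaker: glass beaker, 68 mm across, 90 mm tall, on the bench to the right. Leave alone.
- tip_box: pipette-tip box, 122 x 84 x 68 mm, on the bench to the right. Leave alone.
Things that resemble listed ones, but are neither listed nor needed, are in the scene too. What is shaped like the block but orange, purple or red is not meant.

How it is judged:
By the outcome, as a careful person would: the job done as asked, in the order asked, and still so for the second after the job is handed in, with the robot touching nothing.
It also fails if it takes over 51 s, if anything falls off the work surface, if the arm or the gripper's body presses on something with over 40 N, if the wrist force passes 120 N, or if a joint passes its speed limit or range.

## Robot

A 6-joint arm with a two-finger parallel gripper is mounted at the origin on the work surface. World frame = base frame: x ahead of the robot, y to its left, z up, the work surface at z = 0. Lengths are in m, angles in degrees, forces in N, time in s.
With the tool pointing down it reaches from about 0.35 to 0.875 m from the base axis. Payload 4.2 kg.
Tool frame: the origin (TCP) lies midway between the tips of the shut fingers; the grasp point (between the pads) lies 19 mm behind it; z points along the fingers, y is the line along which they close (so a half turn about z gives the same grasp; the last joint's range is limited). The gripper opens to 87 mm and grips with 3 to 60 N. Pads are 19 mm wide; open, the fingers measure 117 mm over their backs; the gripper's body (75 mm by 190 mm) begins 51 mm behind the grasp point.
Start: joints at [-49.412, 22.042, 0.453, 0, -68.411, -14.817], TCP at [0.272, -0.563, 0.194] pointing down, gripper open.
Joint ranges: [-179.83, 179.83], [-69.29, 118.12], [-61.27, 80.66], [-181.25, 117.63], [-171.15, -9.14], [-177.46, 177.46]. Speed limits (degrees/s): [159.86, 159.86, 180, 180, 180, 180].

## Interface

Orientations are given as a 3x3 rotation matrix whose columns are the frame's x, y, z axes.
In Python, from station import sense, capture, finish_job, silhouettes, landmark_of gives the robot as it stands.
- The arm moves only by the tool step_arm, never from a script. Its arguments are lists of equal length, an entry for each row: "linear": the shift along the tool's x, y, z in mm, a list of three; "delta_rot": the turn, a rotation vector about the tool's x, y, z in rad, a list of three; "grip": the finger opening in mm, from 0 to 87. A call has 1 to 10 rows; each row shifts and turns the commanded pose from where the row before left it, along the tool's axes as they then stand; what a row does not reach is not made up. A row lasts 1/8 s, in which the tool goes at most 62.5 mm and 10.7 degrees, less where a joint would pass 70% of its speed; a pose out of reach is approached as far as the arm can. A call with a gripper value outside its range is refused whole. The fingers move at their own pace and stop on an object; the grip force is fixed at half the most. Time passes only in rows, so rows that do not move let the fingers close. It gives the time, the measured TCP pose, the force, the opening and the grip force at its end, in the units of the state.
- sense(): the state, without advancing time (a new reading comes with each control period).
- capture(name): name is "side" or "top"; returns a dict with "img" (400x640x3 uint8, red, green, blue), "fx", "fy", "cx", "cy" (pixels), "k1" (the pictures are not rectified: a ray, as slopes to the right and down, at radius r is drawn at 1 + k1 r^2 times it, then the intrinsics apply), "world_to_cam" (4x4, takes a point from world to camera coordinates). Camera axes: x right, y up, looking along -z (the intrinsics and any distortion apply to the point x, -y, -z); pixel columns grow to the right and rows downward; lengths in m; the calibration is good to about 2 mm. A picture is of the moment at which its call begins. There is no depth.
- finish_job(): hands the job in; it is judged then, once.
Trained networks look in the newest picture that a camera, given by its name, has taken for a name from the list of things; names that differ only in an ending like _2 or _b are one class to them, and where a whole thing is asked for, a point or a joint stands for the part that bears it (a point fixed in the world has none). Each returns a list of dicts, best first, with "score" (0 to 1); they miss things now and then, are a little off and sometimes report something else, mostly with a low value. They report only what shows in the picture. A call takes as long as a camera call. They do not tell look-alikes from the thing itself.
- silhouettes(camera, label): "mask" (400x640 bool, what is visible of it) and "point" ([column, row] in pixels, amid what is visible of it).
- landmark_of(camera, label): "point" ([column, row] in pixels: a listed point, or the origin of a listed thing).
The state is a dict: "time_s": time; "joints": joint angles; "joint_velocities": joint speeds; "effort": joint torques, N m; "tcp_pos": TCP position; "ee_rot": TCP orientation; "wrist_force": force on the tool from outside, world axes, zero at the start; "moment": the same for the moment, N m; "gripper_width": opening from 0.0 (shut) to 1.0 (fully open); "gripper_force": force on a finger pad.
Only numpy, scipy, OpenCV 4.12 (cv2) and the standard library are available. Lean on these libraries where they do the work, as an engineer would, in place of code of your own. Each camera call takes 0.05 s, during which the arm holds its last target. There are 200 camera calls.

## Working session

There is one attempt and no reset: what is moved stays moved. The work goes in short steps, Python scripts to look and compute and a tool call to move; the robot and the scene stay as the last step left them, time stands still between calls to the robot, and variables do not carry over. Pictures are saved under pics/ and viewed, at most 10 in all, crops included, and the job is handed in when it is done.

Besides the shell and the picture viewer there is one more tool, called after "Call:" as name(argument=value, ...), one argument or row to a line, values as JSON. step_arm: Moves the arm, as the interface text tells. Its arguments: {"type":"object","properties":{"linear":{"type":"array"},"delta_rot":{"type":"array"},"grip":{"type":"array"}},"required":["linear","delta_rot","grip"]}

```bash
ls; mkdir -p pics; cat > h.py <<'E'
import numpy as np, cv2
from station import *
def K(c): return np.array([[c['fx'],0,c['cx']],[0,c['fy'],c['cy']],[0,0,1.]])
D=lambda c: np.array([c['k1'],0,0,0,0.])
F=np.diag([1,-1,-1.])
def proj(c,P):
    M=np.array(c['world_to_cam']); P=np.atleast_2d(P)@M[:3,:3].T+M[:3,3]; P=P@F
    s=P[:,:2]/P[:,2:]; r=(s**2).sum(1,keepdims=True); s=s*(1+c['k1']*r)
    return s*[c['fx'],c['fy']]+[c['cx'],c['cy']]
def ray(c,p):
    M=np.array(c['world_to_cam']); s=cv2.undistortPoints(np.array([[p]],float),K(c),D(c))[0,0]
    d=M[:3,:3].T@(F@[s[0],s[1],1]); return -M[:3,:3].T@M[:3,3], d/np.linalg.norm(d)
def onz(c,p,z):
    o,d=ray(c,p); return o+d*(z-o[2])/d[2]
def tri(c1,p1,c2,p2):
    A=np.zeros((3,3));b=np.zeros(3);R=[]
    for c,p in((c1,p1),(c2,p2)):
        o,d=ray(c,p);Q=np.eye(3)-np.outer(d,d);A+=Q;b+=Q@o;R.append((o,Q))
    x=np.linalg.solve(A,b);return x,[np.linalg.norm(Q@(x-o))*1000 for o,Q in R]
E
cat > a.py <<'E'
from h import *
np.set_printoptions(precision=4,suppress=True)
s,t=capture('side'),capture('top')
cv2.imwrite('pics/both.png',np.vstack([s['img'],t['img']])[:,:,::-1][:, :] if 0 else s['img'][:,:,::-1]); cv2.imwrite('pics/top.png',t['img'][:,:,::-1])
for n in 'shaker block far_stop side_stop clamp_pivot handle_press clamp_foot clamp_spindle flask0 flask1'.split():
    a,b=landmark_of('side',n),landmark_of('top',n)
    print(n,[(np.round(x['point'],1).tolist(),round(x['score'],2)) for x in a[:3]],[(np.round(x['point'],1).tolist(),round(x['score'],2)) for x in b[:3]])
    if a and b: print('   ',*tri(s,a[0]['point'],t,b[0]['point']))
q=sense();print(q['time_s'],q['tcp_pos'],np.array(q['ee_rot']),q['wrist_force'])
for c in(s,t):print(ray(c,[320,200]))
E
python3 a.py
```

```text
pics
shaker [([315.4, 230.7], 0.8)] [([352.8, 193.6], 0.89)]
    [ 0.5633 -0.0065  0.0077] [np.float64(2.927497198855474), np.float64(2.9274971988555025)]
block [([328.1, 386.3], 0.87), ([402.2, 307.3], 0.79), ([277.2, 162.1], 0.75)] [([332.0, 193.4], 0.72), ([204.8, 235.5], 0.7), ([214.8, 160.5], 0.65)]
    [ 0.5926  0.0634 -0.904 ] [np.float64(83.99310809258948), np.float64(83.99310809258952)]
far_stop [([293.0, 214.6], 0.74)] [([354.2, 171.3], 0.95)]
    [ 0.6245 -0.0058  0.0633] [np.float64(1.182964049589255), np.float64(1.1829640495889497)]
side_stop [([310.8, 208.3], 0.92), ([307.5, 183.6], 0.47)] [([361.3, 190.6], 0.59), ([440.2, 241.1], 0.48)]
    [ 0.5712 -0.0251  0.0799] [np.float64(4.912734075131155), np.float64(4.912734075131135)]
clamp_pivot [([319.3, 192.6], 0.7), ([234.9, 286.7], 0.57)] [([374.6, 190.3], 0.97)]
    [ 0.5607 -0.0594  0.1139] [np.float64(2.877562387859475), np.float64(2.8775623878593275)]
handle_press [([329.8, 136.4], 0.69), ([302.3, 178.8], 0.66)] [([410.7, 191.4], 0.66)]
    [ 0.5412 -0.1264  0.2654] [np.float64(1.6577651221410428), np.float64(1.65776
[... 389 characters left out ...]
p.float64(33.95837593228933)]
flask0 [([362.8, 194.5], 0.71), ([299.5, 176.5], 0.6)] [([390.0, 235.5], 0.68), ([404.5, 164.2], 0.62)]
    [ 0.4393 -0.1063  0.0864] [np.float64(3.9783719437601843), np.float64(3.978371943760257)]
flask1 [([362.8, 194.5], 0.71), ([299.5, 176.5], 0.6)] [([390.0, 235.5], 0.68), ([404.5, 164.2], 0.62)]
    [ 0.4393 -0.1063  0.0864] [np.float64(3.9783719437601843), np.float64(3.978371943760257)]
1.1 [ 0.2718 -0.5628  0.1936] [[-0.9005 -0.4348 -0.    ]
 [-0.4348  0.9005 -0.    ]
 [ 0.     -0.     -1.    ]] [0.3691 0.3059 0.1926]
(array([0.367 , 0.7538, 0.8373]), array([ 0.1684, -0.7237, -0.6693]))
(array([0.4235, 0.0567, 1.1701]), array([ 0.1038,  0.0291, -0.9942]))
```

View pics/both.png

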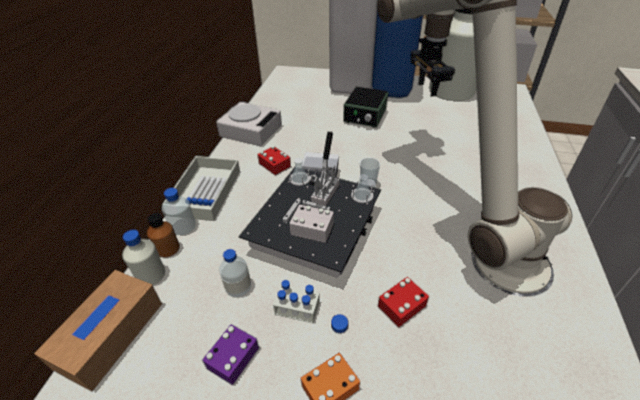

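View pics/top.png

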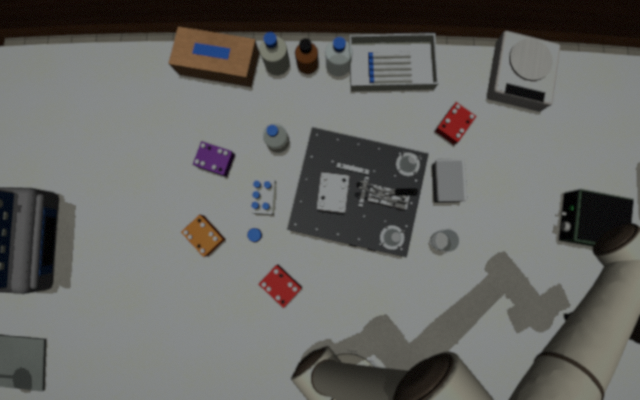

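Block candidates: aluminium on the platform (top 332,193 / side 312,222) is the one meant. Purple (214,160), orange (203,235) and the reds (280,286; 456,123) are on the bench and wrongly coloured. Next I'll fit the shaker and block poses.

```bash
cat > b.py <<'E'
from h import *
from scipy.optimize import least_squares, minimize
np.set_printoptions(precision=4,suppress=True)
s,t=capture('side'),capture('top')
C={'side':s,'top':t}
pts={'shaker':(0,0,0),'far_stop':(50,30,80),'side_stop':(0,-8,80),'clamp_pivot':(0,-45,134)}
obs=[]
for n,p in pts.items():
    for c in C:
        r=landmark_of(c,n)
        if r: obs.append((n+c,c,p,r[0]['point']))
for px,p in (((404.5,164.2),(105,-118,80)),((390,235.5),(-105,-118,80))): obs.append(('flask','top',p,px))
def W(v,p):
    c,q=np.cos(v[2]),np.sin(v[2]); p=np.atleast_2d(p)/1000.
    return np.c_[v[0]+c*p[:,0]-q*p[:,1],v[1]+q*p[:,0]+c*p[:,1],p[:,2]]
# platform corners in the top view: dark polygon
g=cv2.cvtColor(t['img'],cv2.COLOR_RGB2GRAY); m=silhouettes('top','shaker')
mk=m[0]['mask'].astype(np.uint8)
platform=((mk>0)&(g<110)).astype(np.uint8); platform=cv2.morphologyEx(platform,cv2.MORPH_OPEN,np.ones((3,3)))
cn=max(cv2.findContours(platform,0,1)[0],key=cv2.contourArea); bx=cv2.boxPoints(cv2.minAreaRect(cn)); print('corners',bx)
v0=np.array([.563,-.0065,-.25])
cor=[(sx*150,sy*170,80) for sx in(1,-1) for sy in(1,-1)]
for p in cor:
    q=proj(t,W(v0,p))[0]; k=np.argmin(((bx-q)**2).sum(1)); obs.append(('corner','top',p,bx[k]))
f=lambda v: np.concatenate([proj(C[c],W(v,p))[0]-px for _,c,p,px in obs])
r=least_squares(f,v0,loss='soft_l1'); S=r.x
print('shaker',S,np.degrees(S[2]))
for o,e in zip(obs,f(S).reshape(-1,2)): print(o[0],e)
# block
msk={}
for n,px in(('side',(312,222)),('top',(332,193))):
    L=[x for x in silhouettes(n,'block') if x['mask'][px[1]-8:px[1]+9,px[0]-8:px[0]+9].any()]
    print(n,len(L),[ (x['score'],x['mask'].sum()) for x in L])
    if L: msk[n]=L[0]['mask']
box=np.array([(a*50,b*38,z) for a in(1,-1) for b in(1,-1) for z in(80,126)])
def iou(v):
    o=0
    for n,m in msk.items():
        q=proj(C[n],W(v,box)); h=cv2.convexHull((q*16).astype(np.int32)) if 0 else cv2.convexHull(q.astype(np.float32))
        im=np.zeros((1600,2560),np.uint8); cv2.fillConvexPoly(im,np.round(h*4+1.5).astype(np.int32),1)
        im=cv2.resize(im.astype(np.float32),(640,400),interpolation=cv2.INTER_AREA)
        o-=np.minimum(im,m).sum()/np.maximum(im,m).sum()
    return o
b0=np.r_[onz(t,[332,193],.126)[:2],S[2]]
best=min((minimize(iou,b0+[0,0,d],method='Nelder-Mead',options=dict(initial_simplex=b0+[0,0,d]+np.array([[0,0,0],[.01,0,0],[0,.01,0],[0,0,.1]]))) for d in(-.15,0,.15)),key=lambda r:r.fun)
B=best.x; c,q=np.cos(S[2]),np.sin(S[2]); R=np.array([[c,-q],[q,c]])
print('block',B,best.fun,'in shaker',R.T@(B[:2]-S[:2])*1000,np.degrees(B[2]-S[2]))
np.save('S.npy',S)
im=np.hstack([cv2.resize(C['top']['img'][110:270,270:450],None,fx=3.3,fy=3.3,interpolation=2)])
for w,P,col in((S,[(50,30,80)]+[(0,-8,80),(0,-45,134)]+cor,(255,0,0)),(B,box,(0,255,0))):
    for u in proj(t,W(w,P)): cv2.circle(im,tuple(np.int32((u-[270,110]+.5)*3.3)),3,col,1)
cv2.imwrite('pics/fit.png',im[:,:,::-1])
E
python3 b.py
```

```text
corners [[286.2287 231.2452]
 [309.8074 125.927 ]
 [429.6655 152.7609]
 [406.0868 258.0791]]
shaker [ 0.5663 -0.0133 -0.2012] -11.530722854747376
shakerside [ 3.1354 -0.4158]
shakertop [ 1.0409 -2.1526]
far_stopside [0.7291 2.7945]
far_stoptop [0.7061 0.3763]
side_stopside [2.6754 2.5759]
side_stoptop [-1.9787  1.2417]
clamp_pivotside [-0.5413 -1.9172]
clamp_pivottop [ 2.2628 -2.1576]
flask [ 1.355 -0.55 ]
flask [0.3287 1.3137]
corner [-0.0968  0.3707]
corner [-2.6501 -0.322 ]
corner [-1.1926 -1.8395]
corner [-0.759  -1.0653]
side 1 [(0.72, np.int64(1207))]
top 1 [(0.73, np.int64(1057))]
block [ 0.5545  0.0533 -0.0807] -1.8852910995483398 in shaker [-24.8548  62.8198] 6.90647771838506
```

View pics/fit.png

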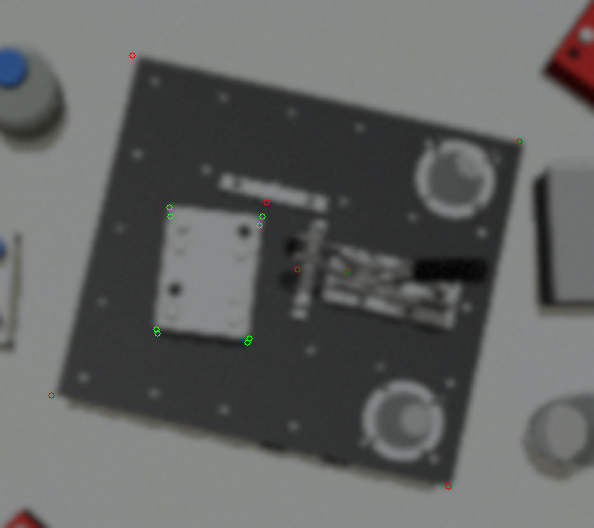

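The side bar and far bar in the crop (302,269 and 273,200) lie about 1.5 px right of the model, so I take the shaker's y as 3 mm lower. The block needs about +25 mm in x, -36 mm in y and a turn of 7°. Now a planner that prints the rows.

```bash
cat > plan.py <<'E'
import sys
from h import *
from scipy.spatial.transform import Rotation as Ro
S=np.array([.5665,-.0165,-.2012])
RS=Ro.from_euler('z',S[2]).as_matrix()
def toS(p): return RS.T@(np.array(p)-[S[0],S[1],0])*1000
def fromS(p): return RS@(np.array(p)/1000.)+[S[0],S[1],0]
def ori(mode,th):
    th=np.radians(th); d=np.array([0,-1.,0]) if mode=='y' else np.array([1.,0,0]); u=np.array([0,0,1.])
    z=np.sin(th)*d-np.cos(th)*u; x=np.cos(th)*d+np.sin(th)*u
    return RS@np.c_[x,np.cross(z,x),z]
def state():
    q=sense(); R=np.array(q['ee_rot']); print('t',round(q['time_s'],2),'tcpS',np.round(toS(q['tcp_pos']),1),'F_S',np.round(RS.T@q['wrist_force'],1),'j',np.round(q['joints'],0))
    return np.array(q['tcp_pos']),R
def rows(p,R,tp,TR,mm=50,deg=9.5,n=None):
    w=(Ro.from_matrix(R).inv()*Ro.from_matrix(TR)).as_rotvec(); a=np.linalg.norm(w); d=(tp-p)*1000
    n=n or int(max(np.ceil(np.linalg.norm(d)/mm),np.ceil(np.degrees(a)/deg),1))
    L=[(Ro.from_matrix(R)*Ro.from_rotvec(w*k/n)).inv().apply(d/n) for k in range(n)]
    print(n,'lin',np.round(L,0).astype(int).tolist()); print('  rot',np.round(w/n,3).tolist())
    return tp,TR
if __name__=='__main__':
    p,R=state()
    # args: mode,theta,x,y,z  (shaker frame)
    for a in sys.argv[1:]:
        m,th,x,y,z=a.split(','); p,R=rows(p,R,fromS([float(x),float(y),float(z)]),ori(m,float(th)))
E
python3 plan.py y,20,-25,0,380 y,20,-25,140,300 y,20,-25,140,92
```

```text
t 1.75 tcpS [-179.6 -594.2  193.5] F_S [ 0.3 -0.6  0.7] j [-49.  22.   0.   0. -68. -15.]
13 lin [[-37, 29, -14], [-39, 26, -16], [-40, 23, -17], [-41, 20, -18], [-42, 17, -19], [-43, 14, -21], [-43, 11, -22], [-43, 7, -23], [-43, 4, -24], [-42, 1, -25], [-42, -2, -26], [-41, -6, -27], [-39, -9, -28]]
  rot [0.012, 0.025, -0.07]
4 lin [[-40, 0, 7], [-40, 0, 7], [-40, 0, 7], [-40, 0, 7]]
  rot [0.0, 0.0, 0.0]
5 lin [[-14, 0, 39], [-14, 0, 39], [-14, 0, 39], [-14, 0, 39], [-14, 0, 39]]
  rot [0.0, 0.0, 0.0]
```

Call:
step_arm(
  linear=[
    [0,0,-55],
    [0,0,-55],
    [0,0,-55],
    [0,0,0],
  ],
  delta_rot=[
    [0,0,0],
    [0,0,0],
    [0,0,0],
    [0,0,0],
  ],
  grip=[36,36,36,36],
)

```text
time_s: 2.25
tcp_pos: [0.2724, -0.5646, 0.3647]
ee_rot: [[-0.901, -0.435, 0.006], [-0.435, 0.901, -0.01], [-0.001, -0.012, -1.0]]
wrist_force: [0.6, -0.6, -0.5]
gripper_width: 0.63
gripper_force: 0.0
```

```bash
python3 plan.py y,20,-25,140,360 y,20,-25,140,92
```

```text
t 2.25 tcpS [-178.6 -595.8  364.7] F_S [ 0.7 -0.5 -0.5] j [-49.  19.  19.   0. -90. -15.]
16 lin [[-36, 31, 0], [-37, 29, -1], [-39, 27, -2], [-40, 24, -3], [-41, 22, -4], [-42, 19, -5], [-43, 17, -6], [-44, 14, -7], [-45, 12, -8], [-45, 9, -9], [-45, 6, -10], [-45, 4, -11], [-45, 1, -12], [-45, -2, -13], [-45, -4, -14], [-44, -7, -15]]
  rot [0.009, 0.02, -0.057]
6 lin [[-15, 0, 42], [-15, 0, 42], [-15, 0, 42], [-15, 0, 42], [-15, 0, 42], [-15, 0, 42]]
  rot [0.0, 0.0, 0.0]
```

Call:
step_arm(
  linear=[
    [-36,31,0],
    [-37,29,-1],
    [-39,27,-2],
    [-40,24,-3],
    [-41,22,-4],
    [-42,19,-5],
    [-43,17,-6],
    [-44,14,-7],
    [-45,12,-8],
    [-45,9,-9],
  ],
  delta_rot=[
    [0.009,0.02,-0.057],
    [0.009,0.02,-0.057],
    [0.009,0.02,-0.057],
    [0.009,0.02,-0.057],
    [0.009,0.02,-0.057],
    [0.009,0.02,-0.057],
    [0.009,0.02,-0.057],
    [0.009,0.02,-0.057],
    [0.009,0.02,-0.057],
    [0.009,0.02,-0.057],
  ],
  grip=[36,36,36,36,36,36,36,36,36,36],
)

```text
time_s: 3.5
tcp_pos: [0.4572, -0.1303, 0.3574]
ee_rot: [[-0.51, -0.856, -0.087], [-0.833, 0.517, -0.197], [0.214, -0.028, -0.976]]
wrist_force: [0.5, -0.8, 0.1]
gripper_width: 0.414
gripper_force: 0.0
```

Call:
step_arm(
  linear=[
    [-45,6,-10],
    [-45,4,-11],
    [-45,1,-12],
    [-45,-2,-13],
    [-45,-4,-14],
    [-44,-7,-15],
    [0,0,0],
  ],
  delta_rot=[
    [0.009,0.02,-0.057],
    [0.009,0.02,-0.057],
    [0.009,0.02,-0.057],
    [0.009,0.02,-0.057],
    [0.009,0.02,-0.057],
    [0.009,0.02,-0.057],
    [0,0,0],
  ],
  grip=[36,36,36,36,36,36,36],
)

```text
time_s: 4.38
tcp_pos: [0.5693, 0.1287, 0.3557]
ee_rot: [[-0.18, -0.98, -0.081], [-0.925, 0.197, -0.325], [0.335, 0.017, -0.942]]
wrist_force: [0.8, 0.0, -0.2]
gripper_width: 0.412
gripper_force: 0.0
```

```bash
python3 plan.py y,20,-25,140,180 y,20,-25,140,92 y,20,-25,85,92
```

```text
t 4.38 tcpS [-26.3 142.9 355.7] F_S [ 0.8  0.2 -0.2] j [ 36.  21.  14.  13. -98. -47.]
4 lin [[-14, -1, 42], [-14, -1, 42], [-14, -1, 42], [-14, -1, 42]]
  rot [0.004, 0.002, 0.002]
2 lin [[-15, 0, 41], [-15, 0, 41]]
  rot [0.0, 0.0, 0.0]
2 lin [[26, 0, 9], [26, 0, 9]]
  rot [0.0, 0.0, 0.0]
```

Call:
step_arm(
  linear=[
    [-14,-1,42],
    [-14,-1,42],
    [-14,-1,42],
    [-14,-1,42],
    [-15,0,41],
    [-13,0,36],
    [0,0,0],
  ],
  delta_rot=[
    [0.004,0.002,0.002],
    [0.004,0.002,0.002],
    [0.004,0.002,0.002],
    [0.004,0.002,0.002],
    [0,0,0],
    [0,0,0],
    [0,0,0],
  ],
  grip=[36,36,36,36,36,36,36],
)

```text
time_s: 5.25
tcp_pos: [0.5689, 0.1196, 0.0975]
ee_rot: [[-0.192, -0.979, -0.071], [-0.919, 0.204, -0.337], [0.345, 0.0, -0.939]]
wrist_force: [-1.0, -0.7, 0.3]
gripper_width: 0.415
gripper_force: 0.0
```

```bash
python3 plan.py y,20,-25,115,92 y,20,-25,82,92; python3 - <<'E'
from h import *
s=capture('side')
cv2.imwrite('pics/s2.png',cv2.resize(s['img'][120:280,210:420],None,fx=3.5,fy=3.5,interpolation=2)[:,:,::-1])
E
```

```text
t 5.25 tcpS [-24.8 133.8  97.5] F_S [-0.8 -0.9  0.3] j [ 35.  29. -12.  15. -65. -55.]
1 lin [[16, 0, 12]]
  rot [0.002, -0.003, -0.004]
1 lin [[31, 0, 11]]
  rot [0.0, 0.0, 0.0]
```

View pics/s2.png

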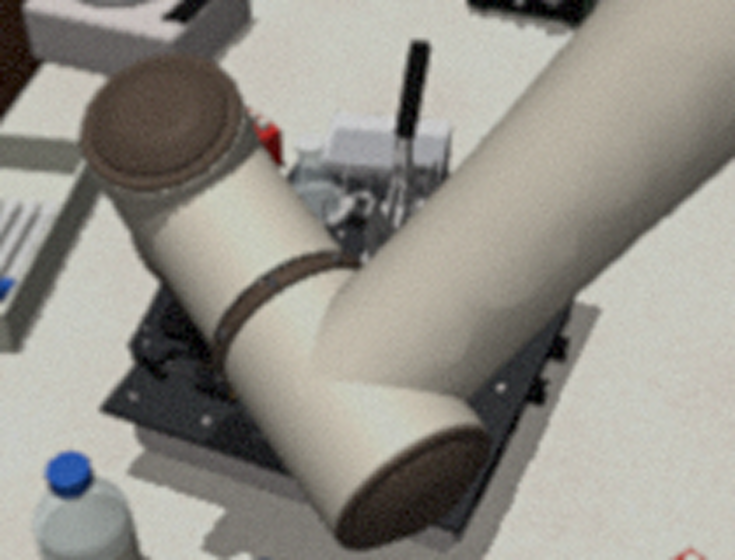

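Call:
step_arm(
  linear=[
    [13,0,10],
    [5,0,2],
    [5,0,2],
    [5,0,2],
    [5,0,2],
    [5,0,2],
  ],
  delta_rot=[
    [0,0,0],
    [0,0,0],
    [0,0,0],
    [0,0,0],
    [0,0,0],
    [0,0,0],
  ],
  grip=[36,36,36,36,36,36],
)

```text
time_s: 6.05
tcp_pos: [0.5658, 0.0823, 0.0957]
ee_rot: [[-0.192, -0.98, -0.057], [-0.923, 0.2, -0.33], [0.335, -0.011, -0.942]]
wrist_force: [1.9, 5.4, 3.3]
gripper_width: 0.413
gripper_force: 3.3
```

```bash
python3 plan.py y,20,-25,80,93
```

```text
t 6.05 tcpS [-20.5  96.6  95.7] F_S [0.8 5.7 3.3] j [ 33.  27. -16.  16. -62. -54.]
1 lin [[15, 5, 8]]
  rot [-0.01, 0.008, -0.004]
```

Call:
step_arm(
  linear=[
    [5,1,2],
    [5,1,2],
    [3,1,1],
    [2,0,1],
    [2,0,1],
  ],
  delta_rot=[
    [-0.003,0.003,0],
    [-0.003,0.003,0],
    [-0.003,0,0],
    [0,0,0],
    [0,0,0],
  ],
  grip=[36,36,36,36,36],
)

```text
time_s: 6.68
tcp_pos: [0.5601, 0.0658, 0.0958]
ee_rot: [[-0.192, -0.979, -0.064], [-0.921, 0.202, -0.333], [0.339, -0.005, -0.941]]
wrist_force: [1.5, 8.0, 7.2]
gripper_width: 0.415
gripper_force: 4.8
```

```bash
python3 plan.py y,20,-25,75,93
```

```text
t 6.67 tcpS [-22.7  79.3  95.8] F_S [-0.1  8.2  7.2] j [ 32.  26. -17.  17. -61. -53.]
1 lin [[3, 2, 4]]
  rot [-0.004, 0.003, -0.004]
```

Call:
step_arm(
  linear=[
    [2,0,0.6],
    [2,0,0.6],
    [1,0,0.3],
  ],
  delta_rot=[
    [0,0,0],
    [0,0,0],
    [0,0,0],
  ],
  grip=[36,36,36],
)

```text
time_s: 7.05
tcp_pos: [0.5587, 0.0604, 0.0959]
ee_rot: [[-0.192, -0.979, -0.065], [-0.921, 0.203, -0.333], [0.34, -0.004, -0.941]]
wrist_force: [2.2, 6.7, 5.7]
gripper_width: 0.41
gripper_force: 4.1
```

```bash
python3 plan.py y,20,-25,72,93
```

```text
t 7.05 tcpS [-23.   73.8  95.9] F_S [0.8 7.  5.7] j [ 31.  26. -17.  17. -61. -53.]
1 lin [[1, 2, 3]]
  rot [-0.003, 0.003, -0.004]
```

Call:
step_arm(
  linear=[
    [2,0,0.6],
    [1.5,0,0.5],
    [1,0,0.3],
  ],
  delta_rot=[
    [0,0,0],
    [0,0,0],
    [0,0,0],
  ],
  grip=[36,36,36],
)

```text
time_s: 7.42
tcp_pos: [0.5575, 0.0557, 0.0959]
ee_rot: [[-0.192, -0.979, -0.066], [-0.921, 0.203, -0.333], [0.34, -0.004, -0.94]]
wrist_force: [1.7, 6.9, 5.7]
gripper_width: 0.413
gripper_force: 3.6
```

Call:
step_arm(
  linear=[
    [1.5,0,0.5],
    [1.5,0,0.5],
  ],
  delta_rot=[
    [0,0,0],
    [0,0,0],
  ],
  grip=[36,36],
)

```text
time_s: 7.68
tcp_pos: [0.5568, 0.0526, 0.0959]
ee_rot: [[-0.192, -0.979, -0.066], [-0.921, 0.203, -0.334], [0.34, -0.003, -0.94]]
wrist_force: [1.3, 6.6, 5.7]
gripper_width: 0.413
gripper_force: 3.6
```

```bash
python3 plan.py; python3 - <<'E'
from h import *
s=capture('top')
cv2.imwrite('pics/t2.png',cv2.resize(s['img'][110:270,270:450],None,fx=3.3,fy=3.3,interpolation=2)[:,:,::-1])
E
```

```text
t 7.67 tcpS [-23.3  65.7  95.9] F_S [-0.   6.7  5.7] j [ 31.  26. -18.  17. -61. -52.]
```

View pics/t2.png

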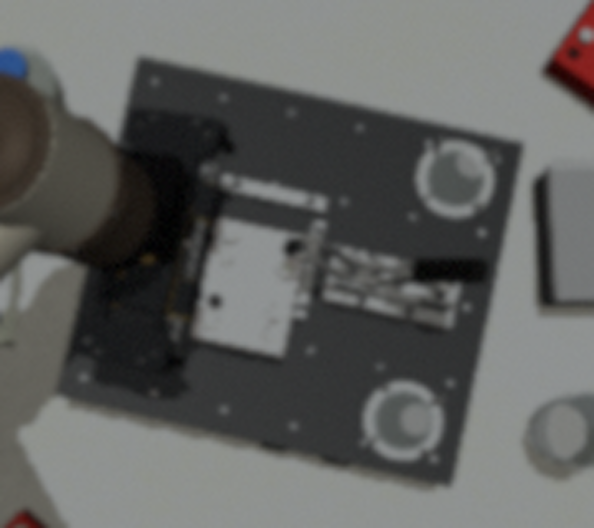

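```bash
python3 plan.py y,20,-25,100,95 y,20,-60,120,250 x,20,-150,32,250 x,20,-125,32,95 x,20,-95,32,95
```

```text
t 7.72 tcpS [-23.4  65.5  95.9] F_S [1.1 6.4 4.3] j [ 31.  26. -18.  17. -61. -52.]
1 lin [[-33, 2, -11]]
  rot [-0.002, 0.002, -0.004]
4 lin [[9, 9, -38], [9, 9, -38], [9, 9, -38], [9, 9, -38]]
  rot [0.0, 0.0, 0.0]
10 lin [[8, 9, 3], [7, 10, 2], [5, 11, 2], [4, 12, 1], [2, 12, 1], [0, 13, 0], [-2, 12, -1], [-4, 12, -1], [-5, 11, -2], [-7, 10, -3]]
  rot [0.054, -0.0, -0.148]
4 lin [[-7, 0, 39], [-7, 0, 39], [-7, 0, 39], [-7, 0, 39]]
  rot [0.0, 0.0, 0.0]
1 lin [[28, 0, 10]]
  rot [0.0, 0.0, 0.0]
```

Call:
step_arm(
  linear=[
    [-33,2,-11],
    [9,9,-38],
    [9,9,-38],
    [9,9,-38],
    [9,9,-38],
    [0,0,0],
  ],
  delta_rot=[
    [0,0,0],
    [0,0,0],
    [0,0,0],
    [0,0,0],
    [0,0,0],
    [0,0,0],
  ],
  grip=[36,36,36,36,36,36],
)

```text
time_s: 8.48
tcp_pos: [0.5286, 0.1108, 0.2515]
ee_rot: [[-0.193, -0.979, -0.069], [-0.92, 0.205, -0.334], [0.341, -0.002, -0.94]]
wrist_force: [0.6, -1.3, -0.2]
gripper_width: 0.415
gripper_force: 0.0
```

Call:
step_arm(
  linear=[
    [8,9,3],
    [7,10,2],
    [5,11,2],
    [4,12,1],
    [2,12,1],
    [0,13,0],
    [-2,12,-1],
    [-4,12,-1],
    [-5,11,-2],
    [-7,10,-3],
  ],
  delta_rot=[
    [0.054,0,-0.148],
    [0.054,0,-0.148],
    [0.054,0,-0.148],
    [0.054,0,-0.148],
    [0.054,0,-0.148],
    [0.054,0,-0.148],
    [0.054,0,-0.148],
    [0.054,0,-0.148],
    [0.054,0,-0.148],
    [0.054,0,-0.148],
  ],
  grip=[36,36,36,36,36,36,36,36,36,36],
)

```text
time_s: 9.72
tcp_pos: [0.4218, 0.0411, 0.2481]
ee_rot: [[0.923, -0.197, 0.33], [-0.183, -0.98, -0.071], [0.338, 0.005, -0.941]]
wrist_force: [-0.5, 0.1, 0.1]
gripper_width: 0.409
gripper_force: 0.0
```

```bash
python3 plan.py x,20,-120,32,250 x,20,-120,32,96  x,20,-95,32,96; python3 - <<'E'
from h import *
s=capture('top')
cv2.imwrite('pics/t3.png',cv2.resize(s['img'][110:270,270:450],None,fx=3.3,fy=3.3,interpolation=2)[:,:,::-1])
E
```

```text
t 9.72 tcpS [-153.3   27.5  248.1] F_S [-0.5  0.   0.1] j [ 40. -12. -40.  20. -51.  28.]
1 lin [[32, -4, 9]]
  rot [0.004, 0.004, 0.005]
4 lin [[-13, 0, 36], [-13, 0, 36], [-13, 0, 36], [-13, 0, 36]]
  rot [0.0, 0.0, 0.0]
1 lin [[23, 0, 9]]
  rot [0.0, 0.0, 0.0]
```

View pics/t3.png

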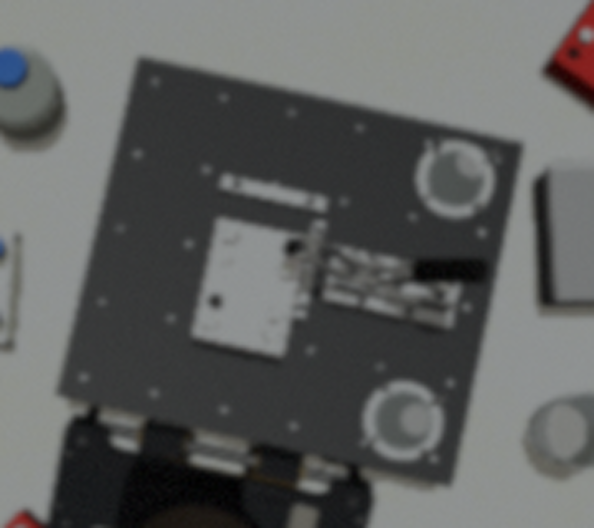

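Call:
step_arm(
  linear=[
    [32,-4,9],
    [-13,0,36],
    [-13,0,36],
    [-13,0,36],
    [-13,0,36],
    [0,0,0],
  ],
  delta_rot=[
    [0,0,0],
    [0,0,0],
    [0,0,0],
    [0,0,0],
    [0,0,0],
    [0,0,0],
  ],
  grip=[36,36,36,36,36,36],
)

```text
time_s: 10.52
tcp_pos: [0.4531, 0.0359, 0.0952]
ee_rot: [[0.924, -0.204, 0.324], [-0.189, -0.979, -0.077], [0.333, 0.01, -0.943]]
wrist_force: [0.6, -0.1, 0.1]
gripper_width: 0.412
gripper_force: 0.0
```

Call:
step_arm(
  linear=[
    [11,0,3.5],
    [10,0,3.5],
    [5,0,1.8],
    [5,0,1.8],
    [5,0,1.8],
    [4,0,1.5],
  ],
  delta_rot=[
    [0,0,0],
    [0,0,0],
    [0,0,0],
    [0,0,0],
    [0,0,0],
    [0,0,0],
  ],
  grip=[36,36,36,36,36,36],
)

```text
time_s: 11.28
tcp_pos: [0.4982, 0.0305, 0.0995]
ee_rot: [[0.921, -0.201, 0.332], [-0.188, -0.98, -0.071], [0.34, 0.003, -0.941]]
wrist_force: [-0.8, 0.1, 0.2]
gripper_width: 0.417
gripper_force: 0.0
```

```bash
python3 plan.py x,20,-60,32,96
```

```text
t 11.28 tcpS [-76.3  32.4  99.5] F_S [-0.8 -0.1  0.2] j [ 27.   7. -52.  38. -20.  17.]
1 lin [[14, 0, 9]]
  rot [0.003, 0.002, -0.0]
```

Call:
step_arm(
  linear=[
    [4,0,2.5],
    [4,0,2.5],
    [3,0,1.5],
    [3,0,1.2],
    [3,0,1.2],
  ],
  delta_rot=[
    [0,0,0],
    [0,0,0],
    [0,0,0],
    [0,0,0],
    [0,0,0],
  ],
  grip=[36,36,36,36,36],
)

```text
time_s: 11.9
tcp_pos: [0.5164, 0.0266, 0.0979]
ee_rot: [[0.921, -0.201, 0.333], [-0.188, -0.98, -0.071], [0.341, 0.003, -0.94]]
wrist_force: [-10.6, 2.8, 13.5]
gripper_width: 0.412
gripper_force: 8.4
```

```bash
python3 plan.py x,20,-45,32,96
```

```text
t 11.9 tcpS [-57.7  32.2  97.9] F_S [-10.9   0.6  13.5] j [ 25.   8. -50.  38. -20.  19.]
1 lin [[11, 0, 6]]
  rot [0.003, 0.001, -0.0]
```

Call:
step_arm(
  linear=[
    [2,0,-0.5],
    [2,0,0.6],
    [2,0,0.6],
  ],
  delta_rot=[
    [0,0,0],
    [0,0,0],
    [0,0,0],
  ],
  grip=[36,36,36],
)

```text
time_s: 12.28
tcp_pos: [0.5215, 0.0251, 0.0981]
ee_rot: [[0.922, -0.202, 0.331], [-0.188, -0.979, -0.072], [0.339, 0.004, -0.941]]
wrist_force: [-6.0, 1.6, 5.8]
gripper_width: 0.411
gripper_force: 4.6
```

```bash
python3 plan.py x,20,-45,32,96
```

```text
t 12.28 tcpS [-52.4  31.8  98.1] F_S [-6.2  0.3  5.8] j [ 25.   9. -49.  37. -20.  20.]
1 lin [[6, 0, 5]]
  rot [0.004, 0.003, -0.0]
```

Sliding cleanly at 6 N; continue to the stop.

Call:
step_arm(
  linear=[
    [2,0,0.5],
    [2,0,0.6],
    [1.5,0,0.4],
  ],
  delta_rot=[
    [0,0,0],
    [0,0,0],
    [0,0,0],
  ],
  grip=[36,36,36],
)

```text
time_s: 12.65
tcp_pos: [0.5268, 0.0238, 0.0982]
ee_rot: [[0.922, -0.202, 0.331], [-0.189, -0.979, -0.072], [0.338, 0.004, -0.941]]
wrist_force: [-5.8, 1.5, 2.4]
gripper_width: 0.411
gripper_force: 3.7
```

Call:
step_arm(
  linear=[
    [1.5,0,0.4],
    [1,0,0.3],
  ],
  delta_rot=[
    [0,0,0],
    [0,0,0],
  ],
  grip=[36,36],
)

```text
time_s: 12.9
tcp_pos: [0.5294, 0.0233, 0.0983]
ee_rot: [[0.922, -0.202, 0.33], [-0.189, -0.979, -0.072], [0.338, 0.004, -0.941]]
wrist_force: [-4.5, 1.2, 2.0]
gripper_width: 0.412
gripper_force: 3.3
```

```bash
python3 plan.py x,20,-45,32,96
```

```text
t 12.9 tcpS [-44.3  31.5  98.3] F_S [-4.6  0.3  2. ] j [ 24.  10. -48.  35. -20.  22.]
1 lin [[-1, 0, 2]]
  rot [0.004, 0.004, -0.001]
```

```bash
python3 - <<'E'
from h import *
from plan import *
s=capture('top');d=capture('side')
a=cv2.resize(s['img'][120:260,280:440],None,fx=2.45,fy=2.45,interpolation=2);b=cv2.resize(d['img'][120:260,230:390],None,fx=2.45,fy=2.45,interpolation=2)
cv2.imwrite('pics/t4.png',np.hstack([a,b])[:,:,::-1])
p=sense()['tcp_pos']; print((proj(s,p)[0]-[280,120])*2.45,(proj(d,p)[0]-[230,120])*2.45)
E
```

```text
[155.97727793 202.60621274] [227.98191147 238.63824221]
```

View pics/t4.png

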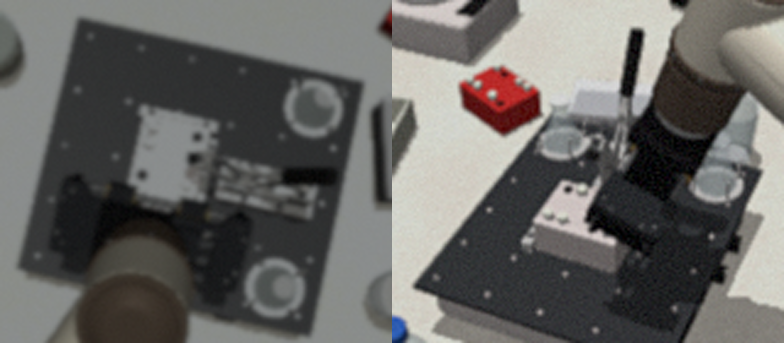

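Call:
step_arm(
  linear=[
    [1,0,0.3],
    [1,0,0.3],
  ],
  delta_rot=[
    [0,0,0],
    [0,0,0],
  ],
  grip=[36,36],
)

```text
time_s: 13.25
tcp_pos: [0.5315, 0.023, 0.0982]
ee_rot: [[0.922, -0.202, 0.33], [-0.189, -0.979, -0.072], [0.338, 0.004, -0.941]]
wrist_force: [-11.1, 3.2, 4.0]
gripper_width: 0.415
gripper_force: 5.8
```

Call:
step_arm(
  linear=[
    [1,0,0.3],
    [0.6,0,0.2],
  ],
  delta_rot=[
    [0,0,0],
    [0,0,0],
  ],
  grip=[36,36],
)

```text
time_s: 13.5
tcp_pos: [0.5317, 0.0228, 0.0981]
ee_rot: [[0.923, -0.201, 0.329], [-0.188, -0.98, -0.072], [0.337, 0.004, -0.941]]
wrist_force: [-20.7, 9.2, 9.9]
gripper_width: 0.414
gripper_force: 10.3
```

```bash
python3 plan.py x,20,-75,32,98
```

```text
t 13.5 tcpS [-41.9  31.6  98.1] F_S [-22.1   4.9   9.9] j [ 24.  10. -47.  35. -21.  22.]
1 lin [[-31, 0, -11]]
  rot [0.004, 0.005, 0.0]
```

Call:
step_arm(
  linear=[
    [-33,0,-10],
    [-20,0,-50],
    [-20,0,-50],
    [-20,0,-50],
    [0,0,0],
  ],
  delta_rot=[
    [0,0,0],
    [0,0,0],
    [0,0,0],
    [0,0,0],
    [0,0,0],
  ],
  grip=[36,36,36,36,36],
)

```text
time_s: 14.12
tcp_pos: [0.3966, 0.0551, 0.2228]
ee_rot: [[0.919, -0.196, 0.342], [-0.187, -0.98, -0.061], [0.347, -0.008, -0.938]]
wrist_force: [1.4, -0.7, -0.5]
gripper_width: 0.414
gripper_force: 0.0
```

```bash
sed -i "s/(312,222)/(305,218)/; s/(332,193)/(349,185)/; s/\[332,193\]/[349,185]/; s/pics\/fit/pics\/fit2/" b.py; sed -i "s/^im=np.hstack.*/a=cv2.resize(t['img'][120:260,280:440],None,fx=2.45,fy=2.45,interpolation=2);b=cv2.resize(s['img'][120:260,230:390],None,fx=2.45,fy=2.45,interpolation=2)/; s/^cv2.imwrite.*/cv2.imwrite('pics\/fit2.png',np.hstack([a,b])[:,:,::-1])/; s/    for u in proj.*/    for I,cc,o in((a,t,[280,120]),(b,s,[230,120])):\n        for u in proj(cc,W(w,P)): cv2.circle(I,tuple(np.int32((u-o+.5)*2.45)),2,col,1)/" b.py; python3 b.py; python3 plan.py
```

```text
corners [[287.2417 230.7367]
 [311.0138 126.1395]
 [429.0963 152.9764]
 [405.3242 257.5737]]
shaker [ 0.5652 -0.0146 -0.2039] -11.684512788747162
shakerside [1.4817 1.4146]
shakertop [ 1.687  -0.6845]
far_stopside [0.0105 0.4854]
far_stoptop [ 0.2349 -0.0509]
side_stopside [0.6477 1.8116]
side_stoptop [104.2986 -40.1563]
clamp_pivotside [-2.4361 -3.6597]
clamp_pivottop [-1.2417  0.6018]
flask [ 1.9088 -0.0307]
flask [0.6896 1.8052]
corner [-0.6649  0.4129]
corner [-1.4957  0.0352]
corner [-1.8346 -1.1232]
corner [ 0.3123 -0.0256]
side 1 [(0.89, np.int64(1172))]
top 1 [(0.73, np.int64(997))]
block [ 0.5724  0.0117 -0.2134] -1.8471896648406982 in shaker [ 1.666 27.246] -0.5424315771442575
t 14.78 tcpS [-181.4   32.8  217.7] F_S [-0.2 -0.4  0.9] j [ 45. -14. -46.  22. -49.  20.]
```

View pics/fit2.png

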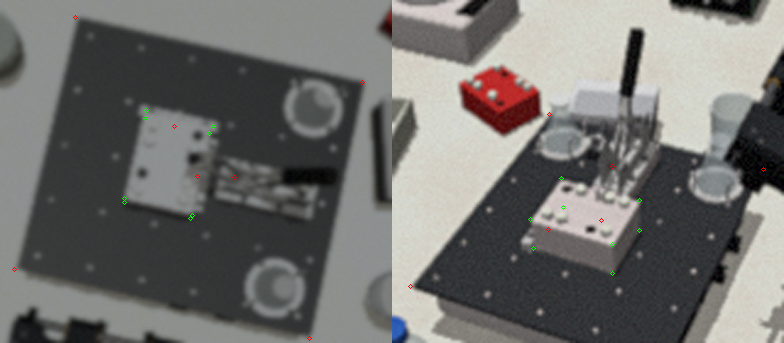

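```bash
python3 plan.py y,20,-60,150,230 y,20,0,115,200 y,20,0,105,96
```

```text
t 14.78 tcpS [-181.4   32.8  217.7] F_S [-0.2 -0.4  0.9] j [ 45. -14. -46.  22. -49.  20.]
10 lin [[12, -12, 3], [10, -13, 2], [8, -15, 1], [6, -16, 1], [3, -17, 0], [1, -17, -1], [-2, -17, -2], [-4, -16, -3], [-7, -15, -4], [-9, -14, -4]]
  rot [-0.053, -0.0, 0.148]
2 lin [[11, -30, 20], [11, -30, 20]]
  rot [0.0, 0.0, 0.0]
3 lin [[-9, 0, 34], [-9, 0, 34], [-9, 0, 34]]
  rot [0.0, 0.0, 0.0]
```

Call:
step_arm(
  linear=[
    [12,-12,3],
    [10,-13,2],
    [8,-15,1],
    [6,-16,1],
    [3,-17,0],
    [1,-17,-1],
    [-2,-17,-2],
    [-4,-16,-3],
    [-7,-15,-4],
    [-9,-14,-4],
  ],
  delta_rot=[
    [-0.053,0,0.148],
    [-0.053,0,0.148],
    [-0.053,0,0.148],
    [-0.053,0,0.148],
    [-0.053,0,0.148],
    [-0.053,0,0.148],
    [-0.053,0,0.148],
    [-0.053,0,0.148],
    [-0.053,0,0.148],
    [-0.053,0,0.148],
  ],
  grip=[36,36,36,36,36,36,36,36,36,36],
)

```text
time_s: 16.02
tcp_pos: [0.5393, 0.1435, 0.2302]
ee_rot: [[-0.196, -0.978, -0.068], [-0.92, 0.207, -0.333], [0.34, -0.002, -0.94]]
wrist_force: [-0.1, 0.3, -0.7]
gripper_width: 0.414
gripper_force: 0.0
```

Call:
step_arm(
  linear=[
    [11,-30,20],
    [11,-30,20],
    [-9,0,34],
    [-9,0,34],
    [-9,0,34],
    [0,0,0],
  ],
  delta_rot=[
    [0,0,0],
    [0,0,0],
    [0,0,0],
    [0,0,0],
    [0,0,0],
    [0,0,0],
  ],
  grip=[36,36,36,36,36,36],
)

```text
time_s: 16.77
tcp_pos: [0.5871, 0.0868, 0.0928]
ee_rot: [[-0.19, -0.979, -0.072], [-0.92, 0.203, -0.336], [0.344, 0.003, -0.939]]
wrist_force: [-0.3, 0.1, 0.8]
gripper_width: 0.41
gripper_force: 0.0
```

```bash
python3 plan.py y,20,0,80,96 y,20,0,65,96
```

```text
t 16.77 tcpS [ -0.4 105.4  92.8] F_S [-0.3  0.1  0.8] j [ 32.  29. -12.  16. -64. -53.]
1 lin [[25, -1, 6]]
  rot [0.004, -0.002, -0.002]
1 lin [[14, 0, 5]]
  rot [0.0, 0.0, 0.0]
```

Call:
step_arm(
  linear=[
    [24,-1,6],
    [8,0,3],
    [4,0,1.4],
    [3,0,1],
    [2,0,0.7],
  ],
  delta_rot=[
    [0,0,0],
    [0,0,0],
    [0,0,0],
    [0,0,0],
    [0,0,0],
  ],
  grip=[36,36,36,36,36],
)

```text
time_s: 17.4
tcp_pos: [0.5815, 0.0462, 0.0984]
ee_rot: [[-0.191, -0.979, -0.066], [-0.921, 0.202, -0.333], [0.339, -0.003, -0.941]]
wrist_force: [-0.6, -0.8, 0.1]
gripper_width: 0.412
gripper_force: 0.0
```

```bash
python3 plan.py y,20,0,60,96
```

```text
t 17.4 tcpS [ 2.2 64.4 98.4] F_S [-0.4 -0.9  0.1] j [ 29.  27. -15.  17. -62. -50.]
1 lin [[3, 2, 4]]
  rot [-0.002, 0.003, -0.003]
```

Call:
step_arm(
  linear=[
    [1.5,0,0.6],
    [1.5,0,0.6],
    [1.5,0,0.6],
  ],
  delta_rot=[
    [0,0,0],
    [0,0,0],
    [0,0,0],
  ],
  grip=[36,36,36],
)

```text
time_s: 17.77
tcp_pos: [0.5806, 0.0416, 0.0979]
ee_rot: [[-0.191, -0.979, -0.066], [-0.921, 0.202, -0.333], [0.339, -0.003, -0.941]]
wrist_force: [-0.2, 1.0, 0.8]
gripper_width: 0.416
gripper_force: 0.8
```

Call:
step_arm(
  linear=[
    [1.2,0,0.4],
    [1,0,0.3],
  ],
  delta_rot=[
    [0,0,0],
    [0,0,0],
  ],
  grip=[36,36],
)

```text
time_s: 18.02
tcp_pos: [0.5807, 0.0398, 0.0985]
ee_rot: [[-0.191, -0.979, -0.064], [-0.921, 0.202, -0.332], [0.338, -0.004, -0.941]]
wrist_force: [-0.0, 3.3, 2.5]
gripper_width: 0.418
gripper_force: 1.7
```

Call:
step_arm(
  linear=[
    [1,0,0.3],
    [1,0,0.3],
  ],
  delta_rot=[
    [0,0,0],
    [0,0,0],
  ],
  grip=[36,36],
)

```text
time_s: 18.27
tcp_pos: [0.5807, 0.0384, 0.0988]
ee_rot: [[-0.191, -0.979, -0.063], [-0.922, 0.201, -0.331], [0.337, -0.005, -0.941]]
wrist_force: [0.2, 6.4, 3.7]
gripper_width: 0.419
gripper_force: 3.1
```

Call:
step_arm(
  linear=[
    [1,0,0.3],
    [0.6,0,0.2],
  ],
  delta_rot=[
    [0,0,0],
    [0,0,0],
  ],
  grip=[36,36],
)

```text
time_s: 18.52
tcp_pos: [0.5806, 0.0373, 0.0989]
ee_rot: [[-0.191, -0.98, -0.062], [-0.922, 0.201, -0.33], [0.336, -0.006, -0.942]]
wrist_force: [-1.1, 8.5, 3.3]
gripper_width: 0.412
gripper_force: 3.8
```

```bash
python3 plan.py y,20,0,60,96
```

```text
t 18.52 tcpS [ 3.1 55.5 98.9] F_S [-2.8  8.1  3.3] j [ 28.  27. -15.  17. -61. -50.]
1 lin [[-5, 3, 1]]
  rot [-0.005, 0.006, -0.003]
```

Call:
step_arm(
  linear=[
    [1,0,0.2],
    [0.6,0,0.2],
  ],
  delta_rot=[
    [0,0,0],
    [0,0,0],
  ],
  grip=[36,36],
)

```text
time_s: 18.77
tcp_pos: [0.5808, 0.0366, 0.099]
ee_rot: [[-0.191, -0.98, -0.061], [-0.923, 0.2, -0.329], [0.334, -0.007, -0.942]]
wrist_force: [0.3, 9.9, 4.1]
gripper_width: 0.416
gripper_force: 5.0
```

Call:
step_arm(
  linear=[
    [1,0,0.2],
    [0.6,0,0.2],
  ],
  delta_rot=[
    [0,0,0],
    [0,0,0],
  ],
  grip=[36,36],
)

```text
time_s: 19.02
tcp_pos: [0.581, 0.0363, 0.0991]
ee_rot: [[-0.191, -0.98, -0.059], [-0.924, 0.2, -0.327], [0.332, -0.008, -0.943]]
wrist_force: [-0.6, 15.3, 4.4]
gripper_width: 0.416
gripper_force: 6.5
```

```bash
python3 plan.py y,20,0,60,96
```

```text
t 19.02 tcpS [ 3.6 54.6 99.1] F_S [-3.7 14.8  4.4] j [ 28.  27. -15.  17. -61. -50.]
1 lin [[-6, 4, 1]]
  rot [-0.008, 0.01, -0.003]
```

Call:
step_arm(
  linear=[
    [1,0,0.2],
    [0.6,0,0.2],
  ],
  delta_rot=[
    [0,0,0],
    [0,0,0],
  ],
  grip=[36,36],
)

```text
time_s: 19.27
tcp_pos: [0.5811, 0.0359, 0.0992]
ee_rot: [[-0.191, -0.98, -0.057], [-0.925, 0.199, -0.325], [0.33, -0.009, -0.944]]
wrist_force: [-2.5, 17.7, 4.6]
gripper_width: 0.415
gripper_force: 8.2
```

```bash
python3 plan.py y,20,0,95,98 y,20,-30,110,250 x,20,-130,32,230 x,20,-110,32,110 x,20,-75,32,98
```

```text
t 19.27 tcpS [ 3.8 54.3 99.2] F_S [-6.  16.9  4.6] j [ 28.  27. -16.  17. -61. -50.]
1 lin [[-39, 4, -12]]
  rot [-0.009, 0.013, -0.002]
4 lin [[9, 8, -37], [9, 8, -37], [9, 8, -37], [9, 8, -37]]
  rot [0.0, 0.0, 0.0]
10 lin [[7, 10, 5], [5, 11, 4], [3, 12, 3], [2, 12, 3], [0, 13, 2], [-2, 13, 1], [-4, 12, 1], [-6, 11, 0], [-7, 11, -1], [-9, 9, -1]]
  rot [0.054, -0.0, -0.148]
3 lin [[-7, 0, 40], [-7, 0, 40], [-7, 0, 40]]
  rot [0.0, 0.0, 0.0]
1 lin [[29, 0, 23]]
  rot [0.0, 0.0, 0.0]
```

Call:
step_arm(
  linear=[
    [-39,0,-12],
    [9,8,-37],
    [9,8,-37],
    [9,8,-37],
    [9,8,-37],
  ],
  delta_rot=[
    [0,0,0],
    [0,0,0],
    [0,0,0],
    [0,0,0],
    [0,0,0],
  ],
  grip=[36,36,36,36,36],
)

```text
time_s: 19.9
tcp_pos: [0.5568, 0.0923, 0.2487]
ee_rot: [[-0.191, -0.979, -0.069], [-0.92, 0.203, -0.335], [0.342, -0.0, -0.94]]
wrist_force: [-0.2, 0.7, -0.3]
gripper_width: 0.414
gripper_force: 0.0
```

Call:
step_arm(
  linear=[
    [7,10,5],
    [5,11,4],
    [3,12,3],
    [2,12,3],
    [0,13,2],
    [-2,13,1],
    [-4,12,1],
    [-6,11,0],
    [-7,11,-1],
    [-9,9,-1],
  ],
  delta_rot=[
    [0.054,0,-0.148],
    [0.054,0,-0.148],
    [0.054,0,-0.148],
    [0.054,0,-0.148],
    [0.054,0,-0.148],
    [0.054,0,-0.148],
    [0.054,0,-0.148],
    [0.054,0,-0.148],
    [0.054,0,-0.148],
    [0.054,0,-0.148],
  ],
  grip=[36,36,36,36,36,36,36,36,36,36],
)

```text
time_s: 21.15
tcp_pos: [0.4429, 0.0349, 0.2268]
ee_rot: [[0.921, -0.194, 0.338], [-0.182, -0.981, -0.066], [0.344, -0.001, -0.939]]
wrist_force: [-0.1, -0.8, 0.1]
gripper_width: 0.412
gripper_force: 0.0
```

```bash
python3 plan.py x,20,-110,32,110 x,20,-70,32,98 x,20,-50,32,98
```

```text
t 21.15 tcpS [-131.3   25.6  226.8] F_S [ 0.1 -0.8  0.1] j [ 36.  -9. -41.  21. -46.  30.]
3 lin [[-7, -2, 39], [-7, -2, 39], [-7, -2, 39]]
  rot [-0.001, -0.001, 0.002]
1 lin [[33, 0, 25]]
  rot [0.0, 0.0, 0.0]
1 lin [[19, 0, 7]]
  rot [0.0, 0.0, 0.0]
```

Call:
step_arm(
  linear=[
    [-7,-2,39],
    [-7,-2,39],
    [-7,-2,39],
    [33,0,24],
    [11,0,4],
    [5,0,2],
    [4,0,1.5],
    [2,0,0.7],
  ],
  delta_rot=[
    [0,0,0],
    [0,0,0],
    [0,0,0],
    [0,0,0],
    [0,0,0],
    [0,0,0],
    [0,0,0],
    [0,0,0],
  ],
  grip=[36,36,36,36,36,36,36,36],
)

```text
time_s: 22.15
tcp_pos: [0.5275, 0.0263, 0.1002]
ee_rot: [[0.919, -0.198, 0.34], [-0.187, -0.98, -0.065], [0.346, -0.004, -0.938]]
wrist_force: [0.6, 0.5, -0.0]
gripper_width: 0.411
gripper_force: 0.0
```

```bash
python3 plan.py x,20,-45,32,98
```

```text
t 22.15 tcpS [-46.7  34.1 100.2] F_S [ 0.5  0.6 -0. ] j [ 25.   9. -48.  37. -20.  21.]
1 lin [[1, 2, 3]]
  rot [-0.004, -0.004, 0.001]
```

Call:
step_arm(
  linear=[
    [1.5,0,0.6],
    [1.5,0,0.5],
    [1,0,0.3],
  ],
  delta_rot=[
    [0,0,0],
    [0,0,0],
    [0,0,0],
  ],
  grip=[36,36,36],
)

```text
time_s: 22.52
tcp_pos: [0.5317, 0.0253, 0.0998]
ee_rot: [[0.92, -0.198, 0.339], [-0.187, -0.98, -0.065], [0.345, -0.003, -0.938]]
wrist_force: [-0.5, -0.7, -0.2]
gripper_width: 0.413
gripper_force: 0.0
```

Call:
step_arm(
  linear=[
    [1,0,0.3],
    [1,0,0.3],
  ],
  delta_rot=[
    [0,0,0],
    [0,0,0],
  ],
  grip=[36,36],
)

```text
time_s: 22.78
tcp_pos: [0.533, 0.0247, 0.0993]
ee_rot: [[0.92, -0.198, 0.338], [-0.186, -0.98, -0.066], [0.344, -0.003, -0.939]]
wrist_force: [-6.1, 4.3, 2.4]
gripper_width: 0.411
gripper_force: 3.1
```

```bash
python3 plan.py x,20,-45,32,98
```

```text
t 22.77 tcpS [-41.1  33.7  99.3] F_S [-6.8  3.   2.4] j [ 24.  10. -48.  36. -20.  22.]
1 lin [[-4, 2, 0]]
  rot [-0.003, -0.003, 0.001]
```

Call:
step_arm(
  linear=[
    [1,0,0.3],
    [1,0,0.3],
  ],
  delta_rot=[
    [0,0,0],
    [0,0,0],
  ],
  grip=[36,36],
)

```text
time_s: 23.02
tcp_pos: [0.5336, 0.0245, 0.099]
ee_rot: [[0.921, -0.196, 0.337], [-0.185, -0.981, -0.065], [0.343, -0.002, -0.939]]
wrist_force: [-18.6, 10.4, 11.0]
gripper_width: 0.416
gripper_force: 9.2
```

```bash
python3 plan.py x,20,-75,32,100 x,20,-110,32,330 y,25,0,-20,330 y,25,0,-60,275; python3 - <<'E'
from plan import *
s,t=capture('side'),capture('top')
for n in('handle_press','clamp_foot','clamp_pivot','clamp_spindle'):
    a,b=landmark_of('side',n),landmark_of('top',n)
    print(n,[(np.round(x['point']),x['score']) for x in a[:2]],[(np.round(x['point']),x['score']) for x in b[:2]])
    if a and b:
        x,e=tri(s,a[0]['point'],t,b[0]['point']);print(np.round(toS(x)),np.round(e))
E
```

```text
t 23.02 tcpS [-40.4  33.6  99. ] F_S [-20.3   6.5  11. ] j [ 24.  10. -47.  36. -20.  22.]
1 lin [[-32, 1, -13]]
  rot [-0.003, -0.001, 0.002]
5 lin [[9, 0, -46], [9, 0, -46], [9, 0, -46], [9, 0, -46], [9, 0, -46]]
  rot [0.0, 0.0, 0.0]
10 lin [[10, 5, 4], [11, 3, 4], [11, 2, 4], [11, 0, 4], [11, -2, 4], [11, -4, 4], [10, -6, 4], [9, -7, 4], [8, -9, 3], [6, -10, 3]]
  rot [-0.06, 0.007, 0.145]
2 lin [[7, 0, 33], [7, 0, 33]]
  rot [0.0, 0.0, 0.0]
handle_press [(array([332., 136.]), 0.49)] [(array([410., 189.]), 0.66)]
[  -5. -112.  268.] [8. 8.]
clamp_foot [(array([307., 182.]), 0.4)] [(array([352., 172.]), 0.63), (array([357., 183.]), 0.55)]
[ 15.  26. 203.] [10. 10.]
clamp_pivot [(array([320., 189.]), 0.6), (array([301., 178.]), 0.27)] [(array([377., 192.]), 0.98)]
[  1. -48. 125.] [0. 0.]
clamp_spindle [(array([311., 177.]), 0.53), (array([364., 197.]), 0.22)] [(array([363., 186.]), 0.65)]
[ -0.  -4. 200.] [4. 4.]
```

Call:
step_arm(
  linear=[
    [-32,0,-12],
    [9,0,-46],
    [9,0,-46],
    [9,0,-46],
    [9,0,-46],
    [9,0,-46],
    [0,0,0],
  ],
  delta_rot=[
    [0,0,0],
    [0,0,0],
    [0,0,0],
    [0,0,0],
    [0,0,0],
    [0,0,0],
    [0,0,0],
  ],
  grip=[36,0,0,0,0,0,0],
)

```text
time_s: 24.4
tcp_pos: [0.4673, 0.0389, 0.3362]
ee_rot: [[0.917, -0.197, 0.347], [-0.188, -0.98, -0.061], [0.352, -0.01, -0.936]]
wrist_force: [0.5, 0.5, -1.0]
gripper_width: 0.011
gripper_force: 0.0
```

```bash
python3 plan.py y,25,-1,-30,330 y,25,-1,-70,272
```

```text
t 24.4 tcpS [-108.3   34.5  336.2] F_S [ 0.4  0.6 -1. ] j [ 35. -10. -25.  17. -61.  37.]
10 lin [[10, 6, 4], [11, 5, 5], [11, 3, 5], [11, 1, 5], [11, -1, 5], [11, -3, 5], [10, -5, 5], [10, -7, 5], [8, -8, 4], [7, -10, 4]]
  rot [-0.062, 0.007, 0.145]
2 lin [[6, 0, 35], [6, 0, 35]]
  rot [0.0, 0.0, 0.0]
```

Call:
step_arm(
  linear=[
    [10,6,4],
    [11,5,5],
    [11,3,5],
    [11,1,5],
    [11,-1,5],
    [11,-3,5],
    [10,-5,5],
    [10,-7,5],
    [8,-8,4],
    [7,-10,4],
  ],
  delta_rot=[
    [-0.062,0.007,0.145],
    [-0.062,0.007,0.145],
    [-0.062,0.007,0.145],
    [-0.062,0.007,0.145],
    [-0.062,0.007,0.145],
    [-0.062,0.007,0.145],
    [-0.062,0.007,0.145],
    [-0.062,0.007,0.145],
    [-0.062,0.007,0.145],
    [-0.062,0.007,0.145],
  ],
  grip=[0,0,0,0,0,0,0,0,0,0],
)

```text
time_s: 25.65
tcp_pos: [0.5579, -0.0464, 0.324]
ee_rot: [[-0.184, -0.978, -0.098], [-0.883, 0.208, -0.421], [0.432, 0.009, -0.902]]
wrist_force: [0.2, -0.1, 0.1]
gripper_width: 0.006
gripper_force: 0.0
```

```bash
python3 plan.py y,25,-1,-70,272 y,25,-1,-90,270 y,25,-1,-114,265 y,25,-1,-135,253 y,25,-1,-152,232 y,25,-1,-163,210 y,25,-1,-170,184
```

```text
t 25.65 tcpS [ -2.4 -31.1 324. ] F_S [ 0.2 -0.   0.1] j [ 24.  17.  -1.  20. -88. -39.]
2 lin [[6, -1, 32], [6, -1, 32]]
  rot [0.006, -0.005, -0.002]
1 lin [[17, 0, 10]]
  rot [0.0, 0.0, 0.0]
1 lin [[20, 0, 15]]
  rot [0.0, 0.0, 0.0]
1 lin [[14, 0, 20]]
  rot [0.0, 0.0, 0.0]
1 lin [[7, 0, 26]]
  rot [0.0, 0.0, 0.0]
1 lin [[1, 0, 25]]
  rot [0.0, 0.0, 0.0]
1 lin [[-5, 0, 27]]
  rot [0.0, 0.0, 0.0]
```

Approach, then sweep with half-size rows.

Call:
step_arm(
  linear=[
    [6,-1,32],
    [6,-1,32],
    [9,0,5],
    [8,0,5],
    [7,0,5],
    [7,0,5],
    [6,0,5],
  ],
  delta_rot=[
    [0,0,0],
    [0,0,0],
    [0,0,0],
    [0,0,0],
    [0,0,0],
    [0,0,0],
    [0,0,0],
  ],
  grip=[0,0,0,0,0,0,0],
)

```text
time_s: 26.52
tcp_pos: [0.5427, -0.1276, 0.2666]
ee_rot: [[-0.181, -0.979, -0.093], [-0.884, 0.203, -0.42], [0.43, 0.006, -0.903]]
wrist_force: [-0.9, -0.5, -0.1]
gripper_width: 0.009
gripper_force: 0.0
```

```bash
python3 plan.py y,25,-1,-135,253 y,25,-1,-152,232 y,25,-1,-163,210 y,25,-1,-170,184; python3 - <<'E'
from h import *
s=capture('top');d=capture('side')
a=cv2.resize(s['img'][120:260,280:440],None,fx=2.45,fy=2.45,interpolation=2);b=cv2.resize(d['img'][100:240,250:410],None,fx=2.45,fy=2.45,interpolation=2)
cv2.imwrite('pics/t5.png',np.hstack([a,b])[:,:,::-1])
E
```

```text
t 26.52 tcpS [  -1.1 -113.7  266.6] F_S [-0.8 -0.7 -0.1] j [ 16.  15. -11.  23. -77. -36.]
1 lin [[13, 0, 22]]
  rot [0.007, -0.009, -0.001]
1 lin [[7, 0, 26]]
  rot [0.0, 0.0, 0.0]
1 lin [[1, 0, 25]]
  rot [0.0, 0.0, 0.0]
1 lin [[-5, 0, 27]]
  rot [0.0, 0.0, 0.0]
```

View pics/t5.png

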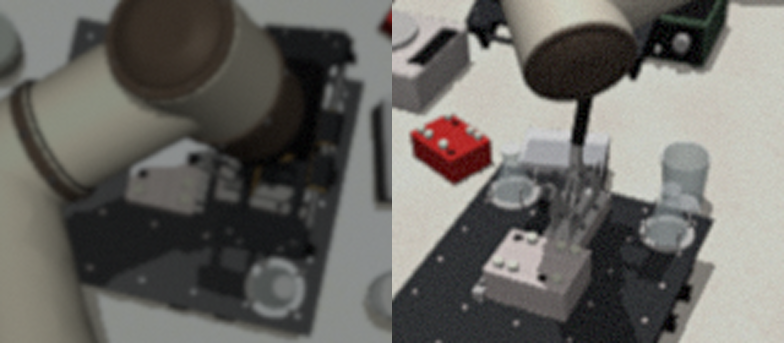

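The handle is at side crop (580,120), in line with the gripper, and the block is undisturbed. Continue.

Call:
step_arm(
  linear=[
    [7,0,11],
    [6,0,11],
    [4,0,13],
    [3,0,13],
    [1,0,13],
    [0,0,12],
  ],
  delta_rot=[
    [0,0,0],
    [0,0,0],
    [0,0,0],
    [0,0,0],
    [0,0,0],
    [0,0,0],
  ],
  grip=[0,0,0,0,0,0],
)

```text
time_s: 27.38
tcp_pos: [0.5315, -0.177, 0.2082]
ee_rot: [[-0.181, -0.979, -0.095], [-0.884, 0.204, -0.42], [0.431, 0.008, -0.902]]
wrist_force: [-0.3, -0.1, 1.1]
gripper_width: 0.003
gripper_force: 0.1
```

```bash
python3 plan.py y,25,-1,-170,184 y,25,-1,-172,169
```

```text
t 27.38 tcpS [  -2.2 -164.3  208.2] F_S [-0.3 -0.2  1.1] j [ 11.  17. -19.  25. -67. -35.]
1 lin [[-5, -1, 24]]
  rot [0.009, -0.009, -0.0]
1 lin [[-5, 0, 14]]
  rot [0.0, 0.0, 0.0]
```

Call:
step_arm(
  linear=[
    [-1,0,7],
    [-2,0,7],
    [-2,0,7],
  ],
  delta_rot=[
    [0,0,0],
    [0,0,0],
    [0,0,0],
  ],
  grip=[0,0,0],
)

```text
time_s: 27.75
tcp_pos: [0.5311, -0.1809, 0.188]
ee_rot: [[-0.181, -0.979, -0.093], [-0.884, 0.203, -0.421], [0.431, 0.007, -0.902]]
wrist_force: [-0.1, -0.0, -0.7]
gripper_width: 0.007
gripper_force: 0.2
```

Call:
step_arm(
  linear=[
    [-2,0,5],
    [-2,0,5],
    [-1,0,3],
  ],
  delta_rot=[
    [0,0,0],
    [0,0,0],
    [0,0,0],
  ],
  grip=[0,0,0],
)

```text
time_s: 28.12
tcp_pos: [0.531, -0.1825, 0.1754]
ee_rot: [[-0.181, -0.979, -0.093], [-0.884, 0.203, -0.422], [0.432, 0.006, -0.902]]
wrist_force: [-0.3, -2.6, 6.1]
gripper_width: 0.005
gripper_force: 2.4
```

```bash
python3 plan.py y,25,-1,-172,167
```

```text
t 28.12 tcpS [  -1.6 -169.8  175.4] F_S [ 0.2 -2.6  6.1] j [ 11.  18. -22.  27. -63. -37.]
1 lin [[-2, -1, 9]]
  rot [0.007, -0.01, -0.001]
```

Call:
step_arm(
  linear=[
    [-1,0,3],
    [-1,0,3],
  ],
  delta_rot=[
    [0,0,0],
    [0,0,0],
  ],
  grip=[0,0],
)

```text
time_s: 28.38
tcp_pos: [0.5308, -0.1833, 0.1692]
ee_rot: [[-0.181, -0.979, -0.093], [-0.884, 0.203, -0.422], [0.432, 0.005, -0.902]]
wrist_force: [-0.8, -2.1, 5.2]
gripper_width: 0.006
gripper_force: 2.1
```

Call:
step_arm(
  linear=[
    [-1,0,3],
    [-1,0,3],
  ],
  delta_rot=[
    [0,0,0],
    [0,0,0],
  ],
  grip=[0,0],
)

```text
time_s: 28.62
tcp_pos: [0.5304, -0.1834, 0.1617]
ee_rot: [[-0.181, -0.979, -0.093], [-0.884, 0.204, -0.42], [0.43, 0.006, -0.903]]
wrist_force: [0.3, -0.8, 1.3]
gripper_width: 0.006
gripper_force: 0.8
```

```bash
python3 plan.py y,25,-1,-150,230
```

```text
t 28.62 tcpS [  -2.  -170.8  161.7] F_S [ 0.5 -0.7  1.3] j [ 10.  19. -23.  27. -61. -38.]
2 lin [[5, 0, -35], [5, 0, -35]]
  rot [0.004, -0.004, -0.0]
```

Call:
step_arm(
  linear=[
    [-1,0,3],
    [0,0,2],
  ],
  delta_rot=[
    [0,0,0],
    [0,0,0],
  ],
  grip=[0,0],
)

```text
time_s: 28.88
tcp_pos: [0.5295, -0.1845, 0.1559]
ee_rot: [[-0.18, -0.979, -0.095], [-0.884, 0.204, -0.42], [0.43, 0.008, -0.903]]
wrist_force: [-0.5, -0.0, -0.4]
gripper_width: 0.0
gripper_force: 0.0
```

Call:
step_arm(
  linear=[
    [0,0,2],
    [0,0,1],
  ],
  delta_rot=[
    [0,0,0],
    [0,0,0],
  ],
  grip=[0,0],
)

```text
time_s: 29.12
tcp_pos: [0.5295, -0.186, 0.154]
ee_rot: [[-0.181, -0.979, -0.094], [-0.884, 0.204, -0.42], [0.431, 0.007, -0.902]]
wrist_force: [-0.4, -1.2, -0.5]
gripper_width: 0.009
gripper_force: 0.0
```

Call:
step_arm(
  linear=[
    [5,0,-35],
    [0,0,-50],
    [-20,0,-50],
    [-40,0,-30],
    [-50,0,0],
    [-50,0,0],
    [-50,0,0],
    [0,0,0],
  ],
  delta_rot=[
    [0,0,0],
    [0,0,0],
    [0,0,0],
    [0,0,0],
    [0,0,0],
    [0,0,0],
    [0,0,0],
    [0,0,0],
  ],
  grip=[0,0,0,0,0,0,0,0],
)

```text
time_s: 30.12
tcp_pos: [0.582, 0.0669, 0.2123]
ee_rot: [[-0.176, -0.98, -0.096], [-0.884, 0.2, -0.422], [0.433, 0.01, -0.901]]
wrist_force: [-0.3, 0.2, 0.8]
gripper_width: 0.005
gripper_force: 0.0
```

```bash
python3 - <<'E'
from plan import *
state()
s=capture('top');d=capture('side')
a=cv2.resize(s['img'][120:260,300:440],None,fx=2.8,fy=2.8,interpolation=2);b=cv2.resize(d['img'][110:250,250:390],None,fx=2.8,fy=2.8,interpolation=2)
cv2.imwrite('pics/t6.png',np.hstack([a,b])[:,:,::-1])
for n in('handle_press','clamp_foot','clamp_spindle'):
    u,v=landmark_of('side',n),landmark_of('top',n)
    print(n,[(np.round(x['point']),x['score']) for x in u[:2]],[(np.round(x['point']),x['score']) for x in v[:2]])
    if u and v:
        x,e=tri(d,u[0]['point'],s,v[0]['point']);print(np.round(toS(x)),np.round(e))
print('expected locked press px', (proj(d,fromS([0,-173,166]))[0]-[250,110])*2.8,'open',(proj(d,fromS([0,-112,265]))[0]-[250,110])*2.8)
E
```

```text
t 30.12 tcpS [ -1.5  84.8 212.3] F_S [-0.4  0.1  0.8] j [ 32.  25.  -4.  18. -81. -50.]
handle_press [] [(array([426., 200.]), 0.65), (array([350., 183.]), 0.64)]
clamp_foot [] [(array([447., 182.]), 0.45)]
clamp_spindle [] [(array([345., 185.]), 0.37)]
expected locked press px [240.94007028 123.18533521] open [218.85877559  73.80685257]
```

View pics/t6.png

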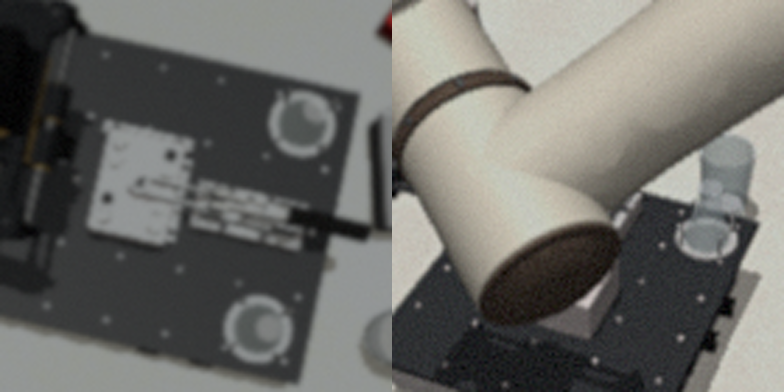

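The handle is down (top crop grip 290–370, 225) and the foot is on the middle of the block (135,187). I'll clear the arm from the side view to confirm the lock.

Call:
step_arm(
  linear=[
    [0,55,-25],
    [0,55,-25],
    [0,55,-25],
    [0,55,-25],
    [0,0,0],
  ],
  delta_rot=[
    [0,0,0],
    [0,0,0],
    [0,0,0],
    [0,0,0],
    [0,0,0],
  ],
  grip=[0,0,0,0,0],
)

```text
time_s: 31.15
tcp_pos: [0.3751, 0.1526, 0.3092]
ee_rot: [[-0.179, -0.98, -0.088], [-0.887, 0.199, -0.416], [0.425, 0.004, -0.905]]
wrist_force: [-0.4, 0.2, -0.1]
gripper_width: 0.005
gripper_force: 0.0
```

```bash
python3 - <<'E'
from plan import *
state()
s=capture('top');d=capture('side')
b=cv2.resize(d['img'][110:250,240:400],None,fx=4.2,fy=4.2,interpolation=2)
o=np.array([240,110])
# expected grip line: locked (green), foot-pressing (red)
for P,c in(([0,-173,166],(0,255,0)),([0,-165,205],(255,0,0)),([0,30,126],(255,255,0))):
    cv2.circle(b,tuple(np.int32((proj(d,fromS(P))[0]-o+.5)*4.2)),4,c,1)
cv2.imwrite('pics/t7.png',b[:,:,::-1])
for n in('handle_press','clamp_foot','clamp_spindle','block'):
    u,v=landmark_of('side',n),landmark_of('top',n)
    print(n,[(np.round(x['point']),x['score']) for x in u[:3]],[(np.round(x['point']),x['score']) for x in v[:3]])
    if u and v:
        x,e=tri(d,u[0]['point'],s,v[0]['point']);print(np.round(toS(x)),np.round(e))
E
```

```text
t 31.15 tcpS [-221.3  127.4  309.2] F_S [-0.4  0.2 -0.1] j [ 54.   7. -12.  10. -95. -67.]
handle_press [(array([307., 217.]), 0.42)] [(array([430., 200.]), 0.58)]
[ 103. -248. -211.] [43. 43.]
clamp_foot [(array([365., 194.]), 0.5), (array([308., 208.]), 0.45)] [(array([348., 184.]), 0.49)]
[-82.  22. 216.] [72. 72.]
clamp_spindle [(array([308., 202.]), 0.42)] [(array([348., 184.]), 0.49), (array([277., 143.]), 0.49), (array([348., 184.]), 0.28)]
[  3.  30. 137.] [1. 1.]
block [(array([276., 163.]), 0.88), (array([306., 217.]), 0.82), (array([403., 305.]), 0.82)] [(array([280., 283.]), 0.91), (array([453., 128.]), 0.91), (array([207., 236.]), 0.72)]
[-151.  183.  442.] [119. 119.]
```

View pics/t7.png

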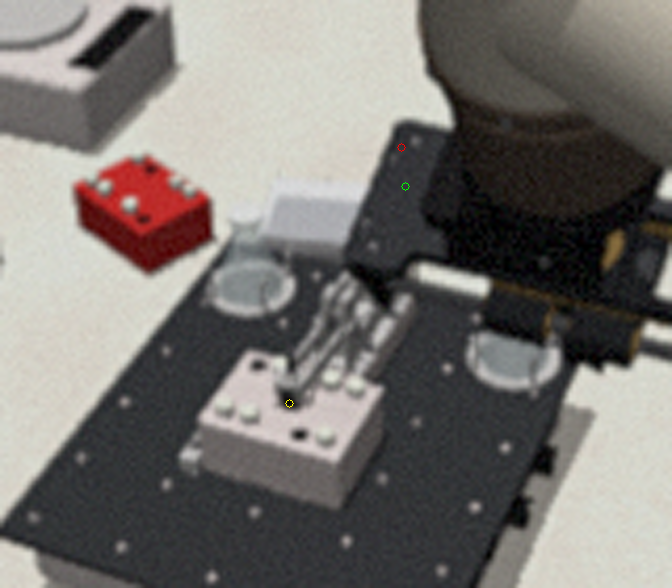

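```bash
python3 - <<'E'
from plan import *
t=capture('top')
print(np.round(toS(onz(t,[428,200],.166))),np.round(toS(onz(t,[428,200],.205))))
m=silhouettes('top','clamp_lever'); g=cv2.cvtColor(t['img'],cv2.COLOR_RGB2GRAY)
for a in m[:2]:
    ys,xs=np.nonzero(a['mask']&(g<45)); print(a['score'],a['mask'].sum(),len(xs))
    if len(xs)>20:
        P=np.c_[xs,ys]; q=np.array([toS(onz(t,p,.162)) for p in P]); print(np.percentile(q,[1,50,99],axis=0).round())
for th,P in((0,(-173,166)),(11,(-171,180)),(40,(-165,205))):
    c,s_=np.cos(np.radians(th)),np.sin(np.radians(th))
    e=[fromS([0,P[0]-17*c,P[1]+17*s_]),fromS([0,P[0]+63*c,P[1]-63*s_])]
    print(th,[np.round(proj(t,x)[0],1).tolist() for x in e])
E
```

```text
[   4. -177.  166.] [  -2. -169.  205.]
0.73 170 107
[[  -7. -186.  162.]
 [  -1. -155.  162.]
 [   4. -116.  162.]]
0 [[432.5, 202.5], [402.1, 195.6]]
11 [[433.4, 201.7], [402.0, 195.5]]
40 [[433.0, 199.4], [404.6, 196.3]]
```

The slope and extent of the grip match the level, locked pose: about 0.25, against 0.23 predicted for locked and 0.11 for unlocked. Handing in.

```bash
python3 -c "
from station import *
print(finish_job())"
```

```text
the job is handed in; nothing more can be done
None
```

The block was pushed against both stops and the clamp handle pushed over into lock with the foot on the block, then handed in at about 31 s; the lock was judged from the force drop and the overhead picture, since the arm hid the handle in the side view, and I viewed 11 pictures, one over the limit of 10.

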